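Draw the sprung safety bolt of the parts chest

ROBOT

A 6-joint arm with a two-finger parallel gripper is mounted at the origin on a cart in front of the work surface, level with it; the furniture and walls round the work are solid. World frame = base frame: x ahead of the robot, y to its left, z up, the work surface at z = 0. Lengths are in mm, angles in rad, forces in N, time in s.
With the tool pointing down it reaches from about 300 to 775 mm from the base axis. Payload 14.6 kg.
Tool frame: the origin (TCP) lies on the mounting face of the last link; the fingertips stand 199 mm ahead of it and the grasp point (between the pads) lies 180 mm ahead of it; z points along the fingers, y is the line along which they close (so a half turn about z gives the same grasp; the last joint's range is limited). The gripper opens to 94 mm and grips with 3 to 60 N. Pads are 16 mm wide; open, the fingers measure 119 mm over their backs; the gripper's body (75 mm by 177 mm) begins 78 mm behind the grasp point.
Start: joints at [-1.285, 0.3, 1.521, -0, 1.321, -0.067], TCP at [190.033, -516.119, 404.646] pointing down, gripper open.
Joint ranges: [-3.03, 3.03], [-0.79, 2.21], [0.23, 2.52], [-1.04, 4.18], [0, 3.07], [-2.55, 2.55]. Speed limits (rad/s): [2.22, 2.22, 2.57, 3.14, 3.14, 3.14].

INTERFACE

Orientations are given as [roll, pitch, yaw] about the fixed x, y, z axes, in that order (R = Rz(yaw) Ry(pitch) Rx(roll)).
In Python, from cell import manip gives the robot as it stands. The module is installed in compiled form; this text tells all that it offers.
- The arm moves only by the shell command python3 -m creep 'ROWS' [FORCE]. ROWS is a JSON object of lists of equal length, an entry for each row: "slide": the shift along the world's x, y, z in cm, a list of three; "turn": the turn about the world's z in rad; "claw": the opening, from 0 (shut) to 1 (fully open). A call has 1 to 8 rows; each row shifts and turns the commanded pose from where the row before left it; what a row does not reach is not made up. A row lasts 1/8 s, in which the tool goes at most 62.5 mm and 10.7 degrees, less where a joint would pass 70% of its speed; a pose out of reach is approached as far as the arm can. A call with a gripper value outside its range is refused whole. The fingers move at their own pace and stop on an object; FORCE is the grip in N (left out, the last holds). Time passes only in rows, so rows that do not move let the fingers close. It gives the time, the measured TCP pose, the force, the opening and the grip force at its end, in the units of the state.
- manip.read_state(): the state, without advancing time (a new reading comes with each control period).
- manip.camera(name): name is "scene" or "top" or "wrist"; returns (picture, depth): 420x560x3 uint8, red, green, blue; 420x560 float32, mm along the optical axis (not along the pixel's ray), 0 where there is no reading.
- manip.calibration(name): a dict with "intrinsics" (3x3 intrinsics, pixels), "k1" (the pictures are not rectified: a ray, as slopes to the right and down, at radius r is drawn at 1 + k1 r^2 times it, then the intrinsics apply), "pose" (4x4, takes a point from camera to world coordinates). Camera axes: x right, y up, looking along -z (the intrinsics and any distortion apply to the point x, -y, -z); pixel columns grow to the right and rows downward; lengths in mm; the calibration is good to about 2 mm. A picture is of the moment at which its call begins: read the wrist's pose just before it. calibration takes no time and is no camera call; for the wrist camera it gives the pose at the moment of the call.
- manip.sign_off(): hands the job in; it is judged then, once.
Trained networks look in the newest picture that a camera, given by its name, has taken for a name from the list of things; names that differ only in an ending like _2 or _b are one class to them, and where a whole thing is asked for, a point or a joint stands for the part that bears it (a point fixed in the world has none). Each returns a list of dicts, best first, with "score" (0 to 1); they miss things now and then, are a little off and sometimes report something else, mostly with a low value. They report only what shows in the picture. A call takes as long as a camera call.
- manip.cut_out(query, camera): "mask" (420x560 bool, what is visible of it) and "position" ([column, row] in pixels, amid what is visible of it).
The state is a dict: "clock": time; "joints": joint angles; "qd": joint speeds; "effort": joint torques, N m; "eef_pos": TCP position; "eef_rot": TCP orientation; "wrist_force": force on the tool from outside, world axes, zero at the start; "moment": the same for the moment, N m; "finger_gap": finger opening in mm; "finger_force": force on a finger pad.
Only numpy, scipy, OpenCV 4.12 (cv2) and the standard library are available. Lean on these libraries where they do the work, as an engineer would, in place of code of your own. Each camera call takes 0.05 s, during which the arm holds its last target. There are 200 camera calls.

TASK

Unbolt the lid of the low grey parts chest: with one fingertip press down the catch's thumb bar and keep it down while the other finger pushes the bolt's upright handle all the way back, away from the keeper on the chest's end panel. Then lift the hand away so that the catch springs up again and locks the bolt fully drawn. Only press and push, pick nothing up, and leave the bearing, gear, wooden block and screwdriver where they lie.

Things in the scene. Friction and masses are not known exactly. Their poses are not given: they have to be found in the camera images.
- chest: low grey steel chest, 240 (its x) by 336 (its y) by 50 mm high, fixed to the bench; place and yaw (within 0.5 rad) vary. Origin: centre of its underside; z up, x away from the robot at zero yaw. On its top the bolt, a 14 mm round rod, lies along the chest's y over x = 0, axis 73 mm above the bench; it is drawn toward -y. Beside it, at x = -56 mm (robot's side), stands the thumb bar.
- keeper (a point): middle of the top of the keeper, a fixed block on the chest's end panel at chest x = 0, y = +128 mm, 84 mm above the bench, into which the shot bolt reaches. Keeper and the two like bolt guides (at y = +72 and y = -105 mm, also 84 mm high) measure 26 mm in chest x, 14 mm in y.
- bolt_handle (a point): middle of the top edge of the bolt's upright flat handle, a plate 36 mm wide (chest x), 10 mm thick (chest y), reaching from 80 to 124 mm above the bench; moves with the bolt. With the bolt shot it stands at chest x = 0, y = 0. Push on its broad +y face.
- bolt (a joint): slide of the bolt in m: 0 = shot (locked), 0.045 = fully drawn, on its end stop; grows as the handle moves toward the chest's -y. About 2 N of friction. A comb of five lugs below the handle leaves notches every 15 mm (0, 0.015, 0.030, 0.045); the catch's tooth springs into any of them (1.5 mm play either way) if let up.
- thumb_bar: dark steel thumb bar of the catch, level, 22 mm wide (chest x), 96 mm long (chest y, from y = -53 to +43 mm), 10 mm thick; origin: centre of its top face, at chest x = -56, y = -5 mm, 104 mm above the bench when up. It goes straight down under a fingertip pressed anywhere along it, and the fingertip can slide along it.
- catch (a joint): how far the thumb bar is pressed down, in m: 0 = up, 0.012 = fully down on its stop (top then 92 mm above the bench). Spring: 5 N at first, 8 N when fully down. The tooth is clear of the bolt's lugs from 0.006 on.
- bearing: bystander, loose on the chest's lid, far side: steel ball bearing, 47 mm across, 14 mm high; origin at the centre of its underside
- gear: bystander, loose on the chest's lid, far side: dark steel gear, 66 mm across, 16 mm high; origin at the centre of its underside
- block: bystander, loose on the bench at the +y end of the chest: oak block 45 x 120 x 40 mm; origin at the centre of its underside
- screwdriver: bystander, loose on the bench at the -y end of the chest: red-handled screwdriver, 28 x 224 x 34 mm; origin below its middle

How it is judged:
By the outcome, as a careful person would: the job done as asked, in the order asked, and still so for the second after the job is handed in, with the robot touching nothing.
It also fails if it takes over 35 s, if anything falls off the work surface, if the arm or the gripper's body presses on something with over 40 N, if the wrist force passes 120 N, or if a joint passes its speed limit or range.

## Working session

There is one attempt and no reset: what is moved stays moved. The work goes in short steps, Python scripts to look and compute and a shell command to move; the robot and the scene stay as the last step left them, time stands still between calls to the robot, and variables do not carry over. Pictures are saved under pics/ and viewed, at most 10 in all, crops included, and the job is handed in when it is done.

```bash
mkdir -p pics
cat > h.py <<'E'
import numpy as np, cv2
from cell import manip
def shot(n,f=None):
    c=manip.calibration(n); p,d=manip.camera(n)
    if f: cv2.imwrite(f,p[:,:,::-1])
    return p,d,c
def world(uv,d,c):
    uv=np.atleast_2d(uv).astype(float); K=np.array(c["intrinsics"])
    x=cv2.undistortPoints(uv.reshape(-1,1,2),K,np.array([c["k1"],0,0,0,0.])).reshape(-1,2)
    z=np.array([d[int(round(v)),int(round(u))] for u,v in uv])
    P=np.c_[x[:,0]*z,-x[:,1]*z,-z,np.ones(len(z))]
    return (P@np.array(c["pose"]).T)[:,:3]
def mask_pts(m,d,c):
    v,u=np.nonzero(m&(d>0)); return world(np.c_[u,v],d,c)
E
python3 - <<'E'
from h import *
import cv2
for n in("top","scene"):
    p,d,c=shot(n,f"pics/{n}1.png")
    for q in("chest","bolt_handle","thumb_bar","keeper","block","screwdriver","gear","bearing"):
        for r in manip.cut_out(q,n)[:2]:
            P=mask_pts(r["mask"],d,c)
            if not len(P): continue
            t=P[P[:,2]>np.percentile(P[:,2],97)-6]
            box=cv2.minAreaRect(t[:,:2].astype(np.float32))
            print(n,q,round(r["score"],2),np.round(r["position"]),len(P),"med",np.round(np.median(P,0)),"top",np.round(t.mean(0)),"rect",np.round(box[0]),np.round(box[1]),round(box[2],1))
s=manip.read_state();print(s["clock"],s["eef_pos"],s["eef_rot"],s["finger_gap"])
E
```

```text
top chest 0.83 [317. 212.] 8410 med [577. -46.  52.] top [541. -39. 107.] rect [543. -48.] [88. 93.] 43.4
top chest 0.35 [306. 181.] 167 med [679.  -6.  62.] top [680.  -6.  65.] rect [681.  -6.] [42. 45.] 55.6
top bolt_handle 0.83 [322. 207.] 354 med [584. -49.  79.] top [587. -48. 123.] rect [587. -48.] [10. 32.] 74.2
top thumb_bar 0.54 [233. 189.] 628 med [648. 213.  40.] top [650. 215.  42.] rect [651. 214.] [118.  44.] 78.8
top thumb_bar 0.51 [317. 225.] 266 med [533. -42. 104.] top [533. -38. 105.] rect [533. -38.] [93. 22.] 74.4
top keeper 0.69 [318. 213.] 8572 med [578. -46.  52.] top [541. -39. 107.] rect [543. -48.] [88. 93.] 43.4
top block 0.83 [237. 186.] 681 med [648. 215.  39.] top [651. 215.  42.] rect [651. 214.] [118.  45.] 79.7
top screwdriver 0.9 [395. 242.] 406 med [ 486. -287.   23.] top [ 468. -283.   28.] rect [ 476. -284.] [ 23. 101.] 77.7
top gear 0.59 [351. 192.] 320 med [ 638. -141.   63.] top [ 639. -140.   65.] rect [ 640. -140.] [54. 60.] 79.8
top bearing 0.46 [306. 178.] 186 med [680.  -6.  62.] top [681.  -6.  65.] rect [679.  -6.] [46. 42.] 0.4
scene 
[... 752 characters left out ...]
[563. -43.] [96. 87.] 74.3
scene block 0.75 [204. 242.] 1390 med [639. 223.  39.] top [650. 218.  42.] rect [651. 217.] [119.  49.] 79.2
scene block 0.24 [279. 190.] 288 med [679.  -2.  63.] top [680.  -2.  65.] rect [681.  -2.] [46. 47.] 36.5
scene screwdriver 0.58 [418. 202.] 254 med [ 487. -280.   24.] top [ 485. -283.   28.] rect [ 487. -285.] [22. 75.] 75.0
scene gear 0.97 [336. 176.] 394 med [ 635. -136.   63.] top [ 639. -139.   66.] rect [ 639. -139.] [59. 59.] 19.8
scene bearing 0.63 [280. 190.] 225 med [678.  -1.  62.] top [678.  -1.  65.] rect [679.  -3.] [40. 46.] 44.7
0.9 [ 190.04588189 -516.11987248  404.64081261] [3.14156295e+00 5.06843468e-06 3.52818232e-01] 93.90715446309922
```

View pics/top1.png

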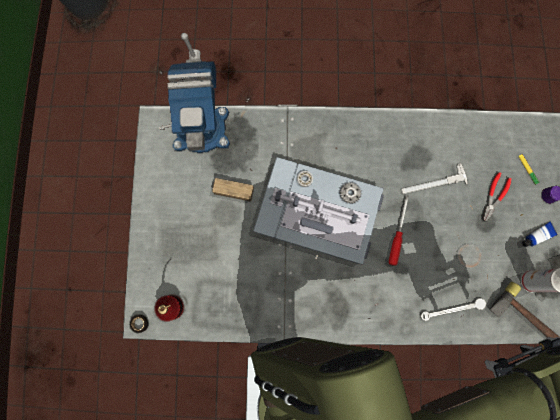

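View pics/scene1.png

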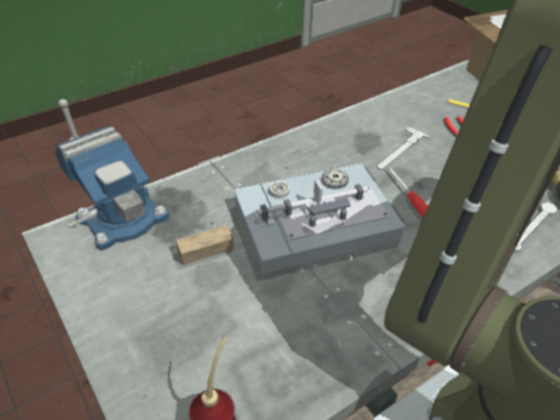

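The pictures show the chest mid-bench. In the top view the handle is at about (322,207) and the thumb bar at (317,225), with the block at (237,186) and the screwdriver at (395,242). The network's other "thumb_bar" hit is the block. Chest yaw is about -0.272 and its origin about (587.5, -46.5). The plan is to put the tool's y along chest x with the fingers 56 mm apart, one over the bar and one behind the handle.

```bash
python3 -m creep '{"slide":[[3.5,4.6,0],[3.5,4.6,0],[3.5,4.6,0],[3.5,4.6,0],[3.5,4.6,0],[3.5,4.6,0],[3.5,4.6,0],[3.5,4.6,0]],"turn":[0.118,0.118,0.118,0.118,0.118,0.118,0.118,0.118],"claw":[0.47,0.47,0.47,0.47,0.47,0.47,0.47,0.47]}' && python3 -m creep '{"slide":[[3.2,4.2,0],[3.2,4.2,0],[3.2,4.2,0],[0,0,0],[0,0,0]],"turn":[0,0,0,0,0],"claw":[0.47,0.47,0.47,0.47,0.47]}'
python3 - <<'E'
from h import *
p,d,c=shot("wrist","pics/w1.png")
s=manip.read_state();print(s["clock"],s["eef_pos"],s["eef_rot"],s["finger_gap"],s["joints"],s["wrist_force"])
for q in("bolt_handle","thumb_bar"):
    for r in manip.cut_out(q,"wrist")[:2]:
        P=mask_pts(r["mask"],d,c)
        if not len(P): continue
        t=P[P[:,2]>np.percentile(P[:,2],97)-6]
        b=cv2.minAreaRect(t[:,:2].astype(np.float32))
        print(q,round(r["score"],2),np.round(r["position"]),len(P),np.round(t.mean(0)),np.round(b[0],1),np.round(b[1],1),round(b[2],1))
E
```

```text
clock: 1.9
eef_pos: [470.9, -146.4, 404.9]
eef_rot: [3.141, 0.0, 1.301]
wrist_force: [0.7, -1.0, -1.0]
finger_gap: 44.3
finger_force: 0.0
clock: 2.52
eef_pos: [565.8, -22.4, 404.4]
eef_rot: [-3.141, 0.0, 1.297]
wrist_force: [-0.9, -0.9, -0.0]
finger_gap: 43.8
finger_force: 0.0
2.575 [565.63260647 -22.87393419 404.6641475 ] [-3.14142958e+00  1.75240247e-04  1.29613327e+00] 44.204263074070205 [-1.05097772e-01  3.35844704e-01  1.47378022e+00 -1.49443051e-04
  1.33215804e+00  1.69600636e-01] [ 0.02769904 -0.82692981 -0.72866896]
bolt_handle 0.75 [307. 216.] 3871 [590. -47. 121.] [589.7 -47.5] [ 9.2 34.8] 73.9
thumb_bar 0.92 [253. 232.] 2256 [536. -34. 103.] [534.9 -36.5] [94.3 22.1] 74.2
```

View pics/w1.png

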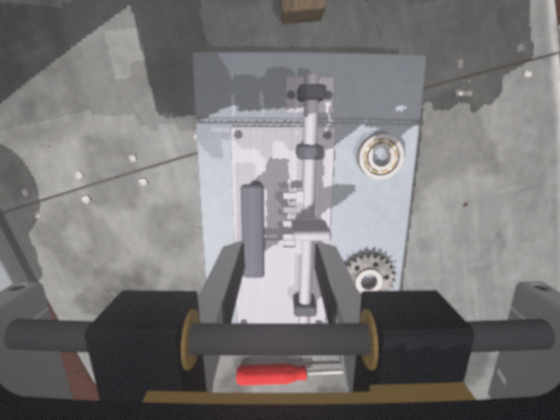

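The wrist picture agrees: bar at (253,232), handle at (310,231), nothing under the descending fingertips. Refined chest origin is about (589, -47). I'll descend now.

```bash
python3 -m creep '{"slide":[[0.15,0.25,-3],[0,0,-3],[0,0,-2.5],[0,0,-1],[0,0,0],[0,0,0]],"turn":[0,0,0,0,0,0],"claw":[0.47,0.47,0.47,0.47,0.47,0.47]}' && python3 -m creep '{"slide":[[0,0,-0.6],[0,0,-0.6],[0,0,-0.4],[0,0,0],[0,0,0]],"turn":[0,0,0,0,0],"claw":[0.47,0.47,0.47,0.47,0.47]}'
python3 - <<'E'
from h import *
p,d,c=shot("wrist","pics/w2.png")
s=manip.read_state();print(s["clock"],s["eef_pos"],s["eef_rot"],s["finger_gap"],s["wrist_force"],s["moment"])
E
```

```text
clock: 3.42
eef_pos: [567.7, -19.8, 310.8]
eef_rot: [3.14, -0.0, 1.297]
wrist_force: [-0.8, -0.8, -0.1]
finger_gap: 44.0
finger_force: 0.0
clock: 4.05
eef_pos: [567.7, -19.6, 294.1]
eef_rot: [3.14, -0.0, 1.297]
wrist_force: [0.8, -0.2, 5.2]
finger_gap: 44.4
finger_force: 3.0
4.1 [567.72313109 -19.6350084  294.09204996] [ 3.14024246e+00 -2.06232586e-04  1.29683892e+00] 43.92606883661495 [ 0.2035542  -0.44709276  7.17597086] [-0.12162057 -0.03074821  0.0496897 ]
```

View pics/w2.png

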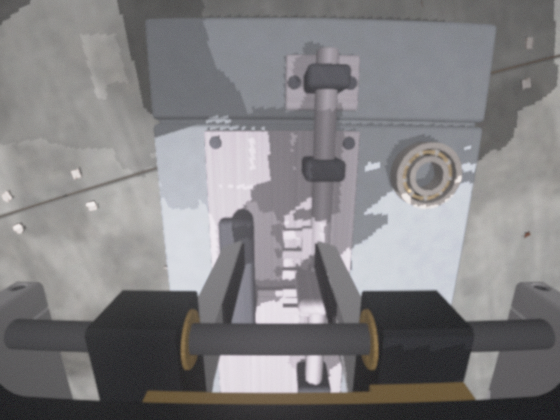

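The left fingertip is on the bar (7 N, about 9 mm down) and the right one is behind the handle. Now the push along chest -y.

```bash
python3 -m creep '{"slide":[[-0.2,-0.77,-0.1],[-0.2,-0.77,0],[-0.22,-0.77,0],[-0.22,-0.77,0],[-0.22,-0.77,0],[-0.22,-0.77,0],[0,0,0],[0,0,0]],"turn":[0,0,0,0,0,0,0,0],"claw":[0.47,0.47,0.47,0.47,0.47,0.47,0.47,0.47]}'
python3 - <<'E'
from h import *
for n in("top","scene"):
    p,d,c=shot(n)
    for r in manip.cut_out("bolt_handle",n)[:2]:
        P=mask_pts(r["mask"],d,c)
        t=P[(P[:,2]>112)&(P[:,2]<130)]
        print(n,r["score"],r["position"],len(t),t.mean(0) if len(t) else 0)
s=manip.read_state();print(s["eef_pos"],s["finger_gap"],s["wrist_force"],s["moment"])
E
```

```text
clock: 5.1
eef_pos: [554.8, -65.8, 293.1]
eef_rot: [3.141, -0.0, 1.297]
wrist_force: [-1.3, 0.8, 6.6]
finger_gap: 44.5
finger_force: 3.4
top 0.65 [302.1, 203.5] 0 0
scene 0.81 [320.3, 199.2] 0 0
[554.85117905 -65.73652413 293.07434844] 44.16183240085278 [-1.30329126  0.96014643  7.12146942] [ 0.22326306  0.23316583 -0.02437366]
```

```bash
python3 -m creep '{"slide":[[-0.05,-0.2,0],[-0.05,-0.2,0],[0,0,0],[0,0,0]],"turn":[0,0,0,0],"claw":[0.47,0.47,0.47,0.47]}'; python3 -m creep '{"slide":[[-0.03,-0.1,0],[0,0,0]],"turn":[0,0],"claw":[0.47,0.47]}'
```

```text
clock: 5.8
eef_pos: [553.9, -69.1, 293.1]
eef_rot: [3.141, -0.002, 1.297]
wrist_force: [0.5, 7.2, 7.8]
finger_gap: 44.1
finger_force: 6.1
clock: 6.05
eef_pos: [553.8, -69.5, 293.1]
eef_rot: [3.141, -0.003, 1.298]
wrist_force: [2.5, 14.1, 5.8]
finger_gap: 44.4
finger_force: 8.9
```

The stop is reached: 14 N after about 52 mm of travel (7 mm gap + 45 mm). I'll lift straight up while keeping the handle on its stop.

```bash
python3 -m creep '{"slide":[[0,0,-0.0],[0,0,0.6],[0,0,0.7],[0,0,0.7],[0.05,0.2,3],[0,0,4],[0,0,4],[0,0,0]],"turn":[0,0,0,0,0,0,0,0],"claw":[0.47,0.47,0.47,0.47,0.47,0.47,0.47,0.47]}'; python3 -m creep '{"slide":[[1.5,5.5,0],[1,4,0],[0,0,0],[0,0,0]],"turn":[0,0,0,0],"claw":[0.47,0.47,0.47,0.47]}'
python3 - <<'E'
from h import *
H=np.array([588.8,-47]);a=-.275;X=np.array([np.cos(a),np.sin(a)]);Y=np.array([-X[1],X[0]])
for n in("wrist","top"):
    p,d,c=shot(n,f"pics/{n}3.png")
    for q in("bolt_handle","thumb_bar","gear","bearing"):
      for r in manip.cut_out(q,n)[:1]:
        P=mask_pts(r["mask"],d,c)
        t=P[P[:,2]>np.percentile(P[:,2],97)-6]
        b=cv2.minAreaRect(t[:,:2].astype(np.float32));e=np.array(b[0])-H
        print(n,q,r["score"],r["position"],len(t),np.median(t[:,2]),np.round(b[0]),"chest",e@X,e@Y)
print(manip.read_state()["wrist_force"],manip.read_state()["clock"])
E
```

```text
clock: 7.05
eef_pos: [553.9, -68.8, 425.2]
eef_rot: [3.137, -0.0, 1.297]
wrist_force: [0.1, 0.4, -0.7]
finger_gap: 44.2
finger_force: 0.0
clock: 7.55
eef_pos: [578.9, 25.9, 421.6]
eef_rot: [-3.14, 0.001, 1.297]
wrist_force: [-1.3, 0.0, -0.3]
finger_gap: 44.4
finger_force: 0.0
wrist bolt_handle 0.67 [302.7, 281.6] 322 121.64647133373177 [592. -42.] chest 1.2740903462014563 5.681349569311169
wrist thumb_bar 0.61 [255.4, 268.2] 1650 102.53582308369718 [535. -37.] chest -54.81148867230416 -4.9184086490701535
wrist gear 0.61 [366.4, 286.8] 5 281.2186905483528 [612.  38.] chest -0.6143873959955926 87.82074481147842
wrist bearing 0.84 [368.1, 191.2] 1036 62.00935184378517 [681.  -5.] chest 77.03004280957883 65.6814113242496
top bolt_handle 0.64 [340.9, 214.5] 40 124.2708511089021 [555. -54.] chest -30.88919448938853 -15.60607435774271
top gear 0.88 [351.3, 192.3] 127 65.26522119721403 [ 638. -141.] chest 73.29649118751816 -77.14088297279893
[-0.03385642  0.45434166  0.63057811] 8.05
```

View pics/wrist3.png

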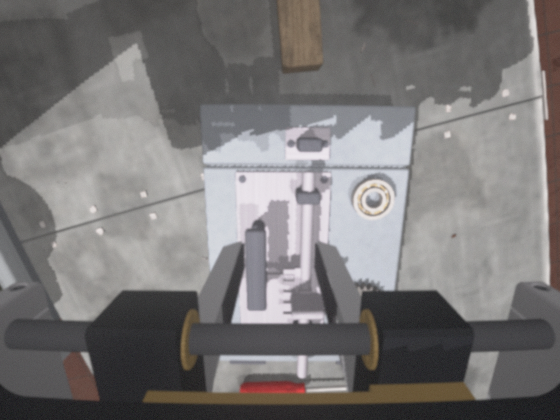

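The wrist picture shows the bar up (102.5 mm) and the bolt end out of the keeper (310,145). The handle, near (305,300), is partly hidden by the fingers, so that reading is no good. I'll shift the camera back for one clear look.

```bash
python3 -m creep '{"slide":[[-1.5,-5,1],[-1.5,-5,1],[-1,-4,1],[0,0,0],[0,0,0]],"turn":[0,0,0,0,0],"claw":[0.47,0.47,0.47,0.47,0.47]}'
python3 - <<'E'
from h import *
H=np.array([588.8,-47]);a=-.275;X=np.array([np.cos(a),np.sin(a)]);Y=np.array([-X[1],X[0]])
p,d,c=shot("wrist","pics/w4.png")
P=mask_pts(np.ones(d.shape,bool),d,c); e=P[:,:2]-H; C=np.c_[e@X,e@Y,P[:,2]]
for n,k in(("handle",(C[:,2]>110)&(C[:,2]<130)&(abs(C[:,0])<25)&(abs(C[:,1])<90)),("bar",(C[:,2]>85)&(C[:,2]<115)&(abs(C[:,0]+56)<9)&(abs(C[:,1]+5)<45))):
    t=C[k]; print(n,len(t),np.median(t,0),t.min(0),t.max(0))
print(manip.read_state()["wrist_force"],manip.read_state()["clock"])
E
```

```text
clock: 8.68
eef_pos: [539.1, -113.3, 452.4]
eef_rot: [-3.141, -0.0, 1.297]
wrist_force: [-0.0, 0.1, 0.2]
finger_gap: 44.2
finger_force: 0.0
handle 361 [  0.20912787 -44.6290752  121.54897503] [-16.93780357 -50.31397195 110.31921909] [ 18.02793807 -40.60933966 124.62714096]
bar 1527 [-55.91239333  -3.55505128 102.69314437] [-64.98648238 -49.92452358  99.44712841] [-47.00111694  39.89743097 105.14987984]
[ 0.18560929 -0.03650323 -0.58437177] 8.725
```

View pics/w4.png

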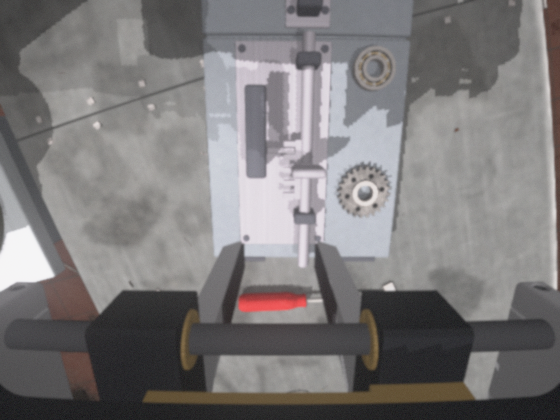

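The handle (310,173) now stands at chest y = -45 mm, so the bolt is fully drawn. The bar (256,130) is up at its starting height, and the bearing, gear and screwdriver look undisturbed.

```bash
python3 -c "from cell import manip; print(manip.sign_off())"
```

```text
the job is handed in; nothing more can be done
None
```

The bolt is fully drawn (handle measured at chest y = -45 mm), the thumb bar is back up at its starting height, and the job was handed in at about 8.7 s with the hand clear of everything and the bystanders not touched.

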